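# Dispense a dryer ball with the linked-lid lever

### The job

Press the ball dispenser's lever pad right down with your fingertips so that its linked lid lifts fully and the dryer ball rolls out into the tray by itself. Then ease the lever all the way back up, slowly enough that the lid closes without slamming, and move clear. Work the lid only through the lever, do not touch the lid or the ball, and leave everything else standing where it is.

Things in the scene. Friction and masses are not known exactly. Their poses are not given: they have to be found in the camera images.
- dispenser: fixed ball dispenser, 280 (x) x 96 (y) x 168 mm tall; origin on the table under the shut lid, +x from tray to hopper back. Clear open-topped hopper x 0 to 134, white tray x -140 to 0 mm (82 wide inside, walls 90 high). Its floor slopes to -x (61 high under lid, 36 at tray front): the ball rolls out within 2 s of the lid lifting. A steel lever on the -y side, pivot x 90, z 90, bears the pad
- lever_pad (a point): centre of the top of the black lever pad (36 x 34 x 8 mm), which stands beside the tray at x -137, y -112, z 131 mm in the dispenser's frame when up. Pressed to its stop it sinks 64 mm on an arc of 230 mm radius (under 6 mm along x), tipping with the lever. A spring pushes it up with about 2 N (up) to 4 N (down), plus damping; let go, it flies up and the lid slams
- lever (a joint): lever angle in rad: 0 up (rest, lid shut), 0.28 pressed down on its stop
- lid (a joint): angle (rad) of the aluminium lid flap, 80 wide x 93 mm tall, hinged along its top edge 160 mm above the dispenser's origin: 0 hangs shut, about 1.12 fully lifted, swung out over the tray. A rod links it to the lever: it turns about 4 times as far
- lid_edge (a point): middle of the lid flap's free lower edge
- ball_center (a point): centre of the grey nubbed plastic dryer ball, 60 mm across, 40 to 85 g; starts in the hopper resting against the shut lid; when dispensed it lies against the tray's front wall, about 100 mm in front (-x) of the dispenser's origin
- organiser: bystander: fixed clear acrylic organiser box with slotted dividers holding clothes pegs, 200 x 160 x 95 mm; origin under its middle
- spray_bottle: bystander, loose: navy trigger spray bottle, 72 mm across, 223 mm tall; origin under its middle
- glass_bottle: bystander, loose: small clear glass bottle with black twist cap, 44 mm across, 101 mm tall, standing on the dispenser's left near the tray; origin under its middle
- brush: bystander, loose: orange plastic scouring brush with an arched handle, 150 x 45 mm, 69 mm tall; origin under its middle, x along it
- scoop_cup: bystander, loose: white plastic measuring mug, 72 mm across, 75 mm tall, standing left of the hopper; origin under its middle
- jar: bystander, loose: jar with metal lid, 72 mm across, 110 mm tall; origin under its middle

How it is judged:
By the outcome, as a careful person would: the job done as asked, in the order asked, and still so for the second after the job is handed in, with the robot touching nothing.
It also fails if it takes over 35 s, if anything falls off the work surface, if the arm or the gripper's body presses on something with over 40 N, if the wrist force passes 120 N, or if a joint passes its speed limit or range.

### The arm

A 6-joint arm with a two-finger parallel gripper is mounted at the origin on the work surface. World frame = base frame: x ahead of the robot, y to its left, z up, the work surface at z = 0. Lengths are in m, angles in rad, forces in N, time in s.
With the tool pointing down it reaches from about 0.425 to 0.95 m from the base axis. Payload 3.5 kg.
Tool frame: the origin (TCP) lies on the centre line of the jaws, within the pads' length; the fingertips stand tip_extent ahead of it and the grasp point (between the pads) lies 2 mm behind it (tip_extent is the distance from the TCP to the fingertips, in m); z points along the fingers, y is the direction in which the jaws open and shut (so a half turn about z gives the same grasp; the last joint's range is limited). The gripper opens to 85 mm and grips with 20 to 120 N. Pads are 22 mm wide; open, the fingers measure 114 mm over their backs; the gripper's body (76 mm by 85 mm) begins 54 mm behind the grasp point. The pads swing forward as they close: fully open they stand 13 mm farther back than shut.
Start: joints at [0.984, 0.286, 1.577, -0, 1.279, -0.15], TCP at [0.286, 0.612, 0.211] pointing down, gripper open.
Joint ranges: [-2.77, 2.77], [-0.9, 2.22], [0.21, 2.48], [-1.53, 4.67], [0.24, 2.81], [-2.84, 2.84]. Speed limits (rad/s): [2.79, 2.79, 3.14, 3.14, 3.14, 3.14].

### API

Orientations are given as a unit quaternion [x, y, z, w].
In Python, from plant import * gives the robot as it stands.
- The arm moves only by the shell command python3 -m crank 'ROWS' [FORCE]. ROWS is JSON, a list of rows, each a list of 7 numbers: the gripper's target within -1 to 1 (shut at 1, half-way at 0, fully open at -1), then the shift along the tool's x, y, z in cm, then the turn, a rotation vector about the tool's x, y, z in degrees. In form: [[fingers, tx, ty, tz, wx, wy, wz], ...]. A call has 1 to 5 rows; each row shifts and turns the commanded pose from where the row before left it, along the tool's axes as they then stand; what a row does not reach is not made up. A row lasts 1/10 s, in which the tool goes at most 50 mm and 8.59 degrees, less where a joint would pass 70% of its speed; a pose out of reach is approached as far as the arm can. A call is refused whole if a number of a shift passes 5 or a number of a turn 8.59, either way. A call with a gripper value outside its range is refused whole. The fingers move at their own pace and stop on an object; FORCE is the grip in N (left out, the last holds). Time passes only in rows, so rows that do not move let the fingers close. It gives the time, the measured TCP pose, the force and the opening at its end, in the units of the state.
- get_state(): the state, without advancing time (a new reading comes with each control period).
- read_camera(name): name is "scene" or "side" or "wrist"; returns a dict with "color" (480x640x3 uint8, red, green, blue), "vfov" (degrees; the focal length in pixels is half the picture's height over the tangent of half this angle, whatever the lens; pixels are square), "cx", "cy" (the principal point, pixels), "distortion" ([k1, k2, p1, p2, k3] as OpenCV has them; the pictures are not rectified), "cam_to_world" (4x4, takes a point from camera to world coordinates). Camera axes: x right, y up, looking along -z (the intrinsics and any distortion apply to the point x, -y, -z); pixel columns grow to the right and rows downward; lengths in m; the calibration is good to about 2 mm. A picture is of the moment at which its call begins. There is no depth.
- sign_off(): hands the job in, once; it reports no verdict.
Trained networks look in the newest picture that a camera, given by its name, has taken for a name from the list of things; names that differ only in an ending like _2 or _b are one class to them, and where a whole thing is asked for, a point or a joint stands for the part that bears it (a point fixed in the world has none). Each returns a list of dicts, best first, with "p" (0 to 1); they miss things now and then, are a little off and sometimes report something else, mostly with a low value. They report only what shows in the picture. A call takes as long as a camera call.
- trace(thing, camera): "pixels" (480x640 bool, what is visible of it) and "location" ([column, row] in pixels, amid what is visible of it).
- place_of(thing, camera): "location" ([column, row] in pixels: a listed point, or the origin of a listed thing).
The state is a dict: "time": time; "qpos": joint angles; "dq": joint speeds; "joint_efforts": joint torques, N m; "eef_pos": TCP position; "tcp_rot": TCP orientation; "contact_force": force on the tool from outside, world axes, zero at the start; "wrist_torque": the same for the moment, N m; "opening": opening from 0.0 (shut) to 1.0 (fully open).
Only numpy, scipy, OpenCV 4.12 (cv2) and the standard library are available. Lean on these libraries where they do the work, as an engineer would, in place of code of your own. Each camera call takes 0.05 s, during which the arm holds its last target.

## Working session

There is one attempt and no reset: what is moved stays moved. The work goes in short steps, Python scripts to look and compute and a shell command to move; the robot and the scene stay as the last step left them, time stands still between calls to the robot, and variables do not carry over. Pictures are saved under pics/ and viewed, and the job is handed in when it is done.

```bash
mkdir -p pics; ls
cat > h.py <<'E'
from plant import *
import numpy as np, cv2
def snap(n,f):
    c=read_camera(n); cv2.imwrite('pics/'+f,c['color'][:,:,::-1]); return c
def ray(c,px):
    f=240/np.tan(np.radians(c['vfov'])/2)
    K=np.array([[f,0,c['cx']],[0,f,c['cy']],[0,0,1]])
    u=cv2.undistortPoints(np.array([[px]],float),K,np.array(c['distortion'],float))[0,0]
    T=np.array(c['cam_to_world']); d=T[:3,:3]@np.array([u[0],-u[1],-1]); return T[:3,3],d/np.linalg.norm(d)
def proj(c,P):
    f=240/np.tan(np.radians(c['vfov'])/2)
    K=np.array([[f,0,c['cx']],[0,f,c['cy']],[0,0,1]])
    T=np.array(c['cam_to_world']); p=(np.atleast_2d(P)-T[:3,3])@T[:3,:3]; p=p*[1,-1,-1]
    return cv2.projectPoints(p,np.zeros(3),np.zeros(3),K,np.array(c['distortion'],float))[0][:,0]
def tri(rs):
    A=0;b=0
    for o,d in rs:
        M=np.eye(3)-np.outer(d,d);A=A+M;b=b+M@o
    x=np.linalg.solve(A,b); return x,[np.linalg.norm((np.eye(3)-np.outer(d,d))@(x-o)) for o,d in rs]
E
python3 - <<'E'
from h import *
print(get_state())
cs={n:snap(n,n+'0.png') for n in('scene','side','wrist')}
for n,c in cs.items(): print(n,c['vfov'],np.round(c['cam_to_world'],3).tolist())
for t in ['dispenser','lever_pad','lid_edge','ball_center','glass_bottle','scoop_cup','spray_bottle','organiser','brush','jar']:
    rs=[]
    for n,c in cs.items():
        r=place_of(t,n)
        if r:
            print(t,n,np.round(r[0]['location'],1),round(r[0]['p'],2))
            if r[0]['p']>.4: rs.append(ray(c,r[0]['location']))
    if len(rs)>1:
        x,e=tri(rs);print('   ',x.round(4),np.round(e,4))
E
```

```text
pics
{'time': 0.0, 'qpos': array([ 9.83994121e-01,  2.87205853e-01,  1.57815664e+00, -1.37077095e-05,
        1.27863837e+00, -1.50010842e-01]), 'dq': array([ 0.00070964,  0.00133537,  0.00158177,  0.00046942, -0.00046367,
       -0.00093668]), 'joint_efforts': array([-1.71720940e-04, -4.05977619e+01, -2.92630237e+01, -6.41559927e-05,
        5.81781613e-03,  1.03426319e-05]), 'eef_pos': array([0.28513533, 0.61103932, 0.20963149]), 'tcp_rot': array([ 2.16661601e-01,  9.76246025e-01, -1.12567304e-03, -4.27511868e-04]), 'contact_force': array([ 0.38620087,  0.13160631, -0.01583569]), 'wrist_torque': array([ 0.01321368,  0.00600623, -0.00739995]), 'opening': 1.0033058725809}
scene 55.513837456990856 [[-0.786, -0.414, 0.46, 1.121], [0.619, -0.513, 0.596, 0.663], [-0.01, 0.753, 0.658, 0.879], [0.0, 0.0, 0.0, 1.0]]
side 47.847399495995106 [[0.925, 0.252, -0.284, 0.265], [-0.38, 0.618, -0.689, -0.769], [0.002, 0.745, 0.667, 0.822], [0.0, 0.0, 0.0, 1.0]]
wrist 69.89192972358725 [[0.423, -0.86, -0.285, 0.212], [0.906, 0.401, 0.135, 0.646], [-0.002, -0.315, 0.949, 0.373], [0.0, 0.0, 0.0, 1.0]]
[... 389 characters left out ...]
ne [343.8 229.3] 0.74
glass_bottle side [239.  195.9] 0.79
glass_bottle wrist [212.2 426.9] 0.52
    [0.5348 0.1965 0.0813] [0.175  0.0476 0.1617]
scoop_cup scene [415.2 387.6] 0.93
scoop_cup side [283.9 174.4] 0.71
    [0.6606 0.3884 0.0012] [0.0011 0.0011]
spray_bottle scene [267.9 302.3] 0.69
spray_bottle side [388.1 248.4] 0.7
    [0.7747 0.0063 0.0103] [0.0022 0.0022]
organiser scene [293.9 242.9] 0.68
organiser side [343.5 316.6] 0.77
    [ 0.5964 -0.1349  0.0051] [0.0002 0.0002]
brush scene [343.6 230.1] 0.94
brush side [265.1 324.6] 0.64
    [ 0.4468 -0.0923  0.0006] [0.0008 0.0008]
jar scene [224.8 206.6] 0.95
jar side [447.2 427.6] 0.67
    [ 0.6603 -0.4191 -0.0058] [0.0014 0.0014]
```

View pics/scene0.png

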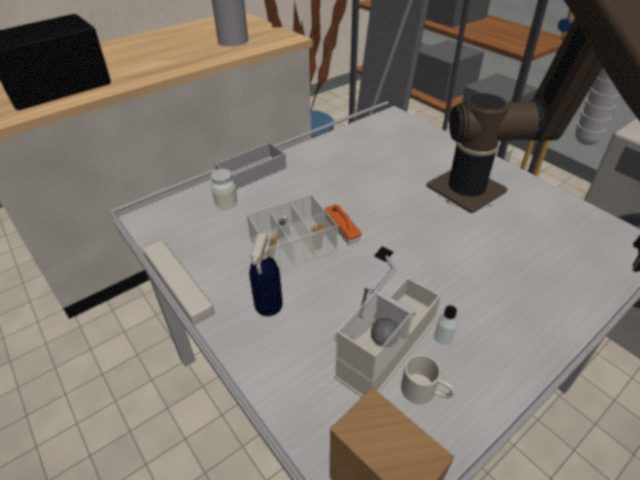

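View pics/side0.png

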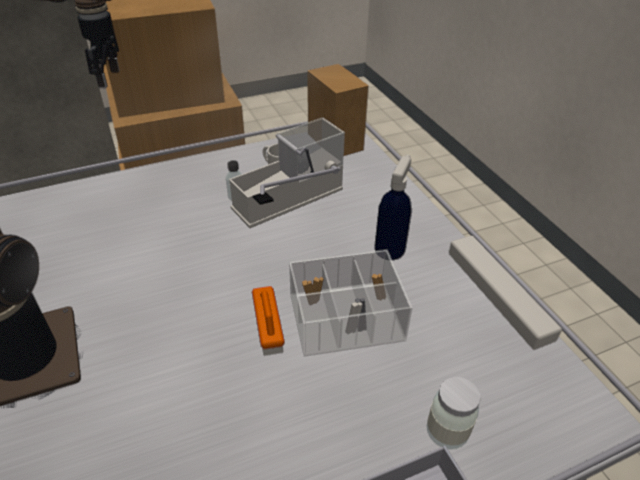

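View pics/wrist0.png

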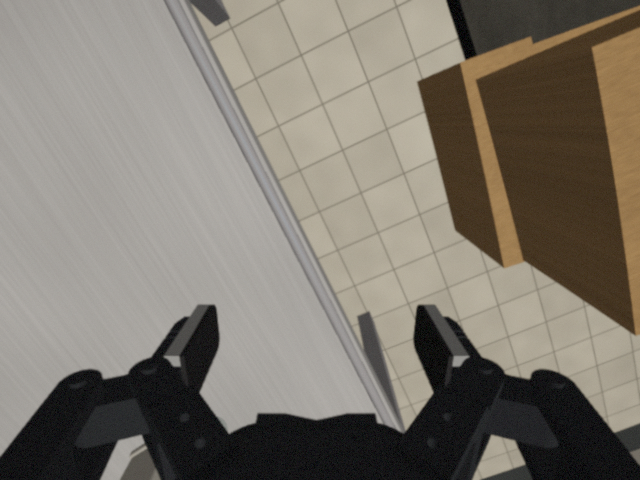

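The scene view shows the pad at about (383,254), the hopper and ball near (385,330), the glass bottle at (446,325) and the cup at (420,380). In the side view the pad is at (262,198), and the way to it is free. I'll refine the dispenser pose next.

Run:
```python
from h import *
import plant
print([n for n in dir(plant) if not n.startswith('__')], getattr(plant,'tip_extent',None))
from scipy.optimize import least_squares
cs={n:snap(n,n+'1.png') for n in('scene','side')}
L={'lever_pad':(-.137,-.112,.131),'lid_edge':(0,0,.067),'dispenser':(0,0,0)}
obs=[]
for n,c in cs.items():
    for t in L:
        r=place_of(t,n)
        if r and r[0]['p']>.5: obs.append((c,L[t],r[0]['location'])); print(n,t,np.round(r[0]['location'],1),r[0]['p'])
def W(p,l):
    c,s=np.cos(p[2]),np.sin(p[2]); return np.array([p[0]+c*l[0]-s*l[1],p[1]+s*l[0]+c*l[1],l[2]])
f=lambda p:np.concatenate([proj(c,W(p,l))[0]-q for c,l,q in obs])
s=least_squares(f,[.637,.281,.235],loss='soft_l1'); p=s.x
print(p,np.degrees(p[2]),f(p).round(1)); print('pad',W(p,L['lever_pad']))
np.save('disp.npy',p)
box=lambda x0,x1,y0,y1,z:[(x0,y0,z),(x1,y0,z),(x1,y1,z),(x0,y1,z),(x0,y0,z)]
for n,c in cs.items():
    im=cv2.resize(c['color'][:,:,::-1],None,fx=4,fy=4,interpolation=cv2.INTER_CUBIC)
    for b in [box(-.14,0,-.048,.048,.09),box(0,.134,-.048,.048,.168),box(-.14,.14,-.048,.048,0),box(-.155,-.119,-.129,-.095,.131)]:
        q=proj(c,np.array([W(p,l) for l in b]))*4+1.5
        cv2.polylines(im,[np.round(q).astype(np.int32)],False,(0,0,255),1)
    x,y=(300,230) if n=='scene' else (200,100)
    cv2.imwrite(f'pics/ov_{n}.png',im[y*4:y*4+600,x*4:x*4+720])
```

```text
['Unreachable', 'get_state', 'place_of', 'read_camera', 'sign_off', 'tip_extent', 'trace'] 0.017
scene lever_pad [383.6 250.5] 0.93
scene lid_edge [390.3 331.6] 0.78
scene dispenser [387.7 348.4] 0.59
side lever_pad [262.9 194.6] 0.7
side lid_edge [286.  174.5] 0.72
side dispenser [291.4 197.5] 0.7
[0.63683023 0.28309888 0.22556873] 12.924136255681365 [ 0.3  3.   0.2 -0.1  0.   0.9  0.1  1.5  2.3  1.7 -2.4  0.6]
pad [0.52835085 0.14329465 0.131     ]
```

View pics/ov_scene.png

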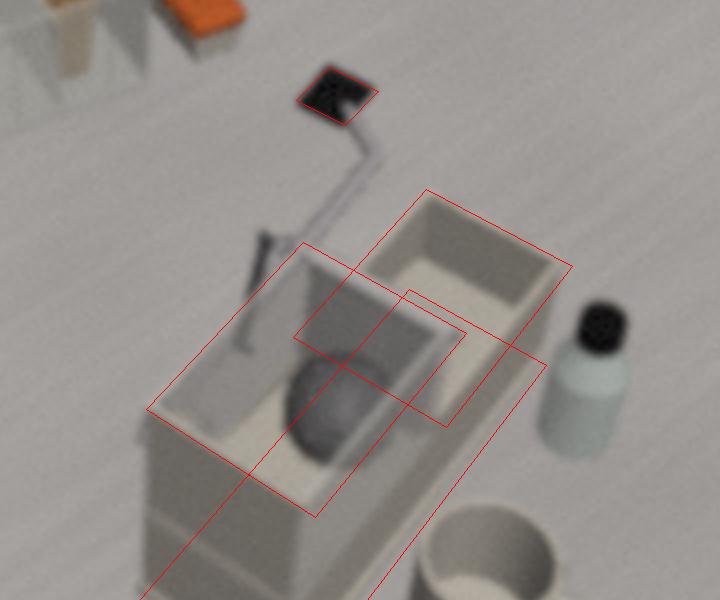

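View pics/ov_side.png

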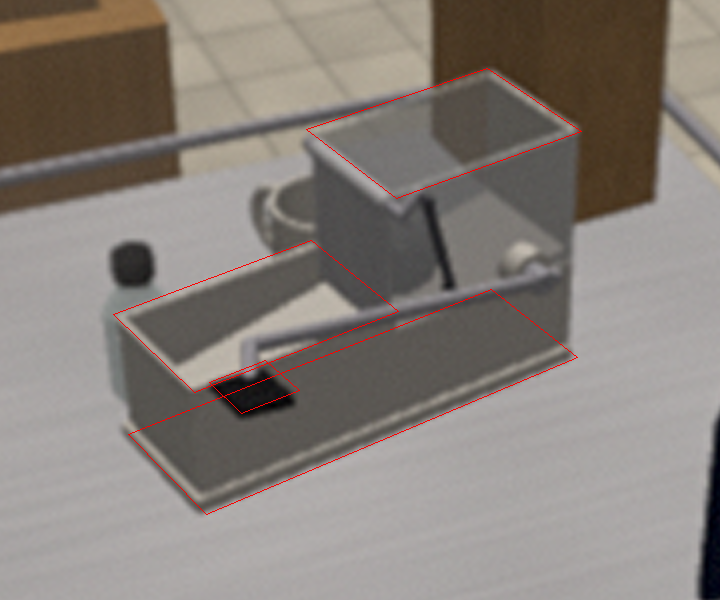

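The fitted outlines sit on the dispenser to within about 3 mm, with the pad centre near (0.527, 0.142) and yaw near 13°. The lever's arm joins the pad at its inner corner. I'll shut the fingers and move over the pad.

```bash
python3 -m crank '[[1,-1.5,-1.2,0,0,0,0],[1,-2.8,-2.2,0,0,0,0],[1,-2.8,-2.2,0,0,0,0],[1,-2.8,-2.2,0,0,0,0],[1,-2.8,-2.2,0,0,0,0]]' 40
python3 -m crank '[[1,-2.8,-2.2,0,0,0,0],[1,-2.8,-2.2,0,0,0,0],[1,-2.8,-2.2,0,0,0,0],[1,-2.8,-2.2,0,0,0,0],[1,-2.8,-2.2,0,0,0,0]]'
python3 -m crank '[[1,-2.8,-2.2,0,0,0,0],[1,-2.8,-2.2,0,0,0,0],[1,-2.8,-2.2,0,0,0,0],[1,-2.8,-2.2,0,0,0,0],[1,-2.8,-2.2,0,0,0,0]]'
python3 -m crank '[[1,-0.7,-0.5,0,0,0,-5],[1,0,0,0,0,0,-8],[1,0,0,0,0,0,-8],[1,0,0,0,0,0,-8],[1,0,0,0,0,0,-8]]'
```

```text
time: 2.55
eef_pos: [0.3587, 0.4661, 0.2112]
tcp_rot: [0.216, 0.976, 0.0, 0.0]
contact_force: [0.1, 0.2, -0.3]
opening: 0.144
time: 3.05
eef_pos: [0.4391, 0.3071, 0.2113]
tcp_rot: [0.217, 0.976, 0.0, 0.0]
contact_force: [-0.3, 1.3, -0.4]
opening: 0.001
time: 3.55
eef_pos: [0.5195, 0.1482, 0.2113]
tcp_rot: [0.217, 0.976, 0.0, 0.0]
contact_force: [0.5, -0.2, 0.4]
opening: -0.0
time: 4.05
eef_pos: [0.5232, 0.1418, 0.2112]
tcp_rot: [-0.107, 0.994, -0.0, 0.0]
contact_force: [-0.1, -0.1, -0.5]
opening: 0.002
```

Run:
```python
from h import *
from scipy.spatial.transform import Rotation as R
cs={n:snap(n,n+'2.png') for n in('wrist','side')}
s=get_state(); M=R.from_quat(s['tcp_rot']).as_matrix()
print(s['time'],s['eef_pos'],M.round(3).tolist(),s['contact_force'],s['opening'])
rs=[]
for n in cs:
    r=place_of('lever_pad',n); print(n,[(np.round(a['location'],1),round(a['p'],2)) for a in r])
p=np.array([.527,.142,.131])
print('pad proj wrist',proj(cs['wrist'],p))
print('tool delta to target',M.T@(np.array([.525,.139,.131])-s['eef_pos']))
r=place_of('lever_pad','wrist')
if r:
    o,d=ray(cs['wrist'],r[0]['location']); print('wrist@z.131',o+d*(.131-o[2])/d[2])
```

```text
4.15 [0.52318238 0.14196788 0.21114531] [[-0.978, -0.207, 0.0], [-0.207, 0.978, 0.0], [-0.0, -0.0, -1.0]] [ 0.5325133  -0.07219403  0.55147769] -0.001658834030865857
wrist [(array([310.3, 242.6]), 0.8)]
side [(array([264.6, 193.2]), 0.83)]
pad proj wrist [[314.23297935 243.83597909]]
tool delta to target [-0.00114399 -0.00327759  0.08014569]
wrist@z.131 [0.52666685 0.1389117  0.131     ]
```

View pics/wrist2.png

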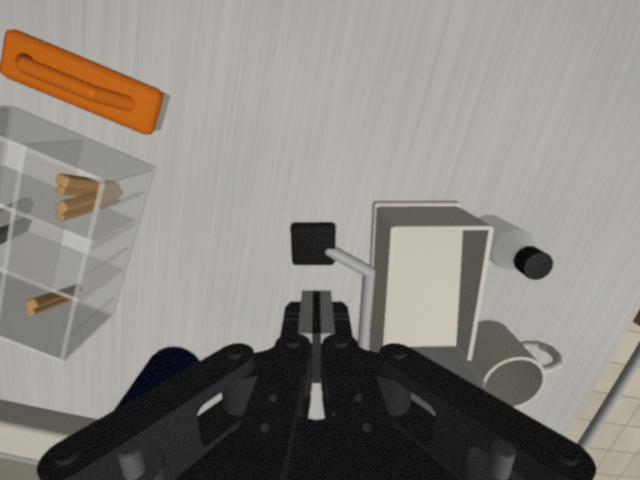

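View pics/side2.png

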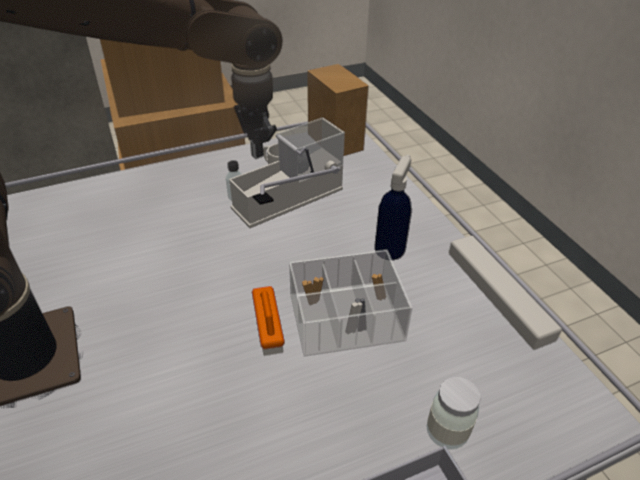

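The wrist view shows the pad at about (313,243), with the rod joining its inner corner at (335,255). I'll aim about 3 mm away from that corner and descend.

```bash
python3 -m crank '[[1,0,-0.3,1,0,0,0],[1,0,-0.1,1.5,0,0,0],[1,0,0,1.5,0,0,0],[1,0,0,1,0,0,0],[1,0,0,0.4,0,0,0]]'
python3 -m crank '[[1,0,0,0.3,0,0,0],[1,0,0,0.3,0,0,0],[1,0,0,0.3,0,0,0],[1,0,0,0.3,0,0,0],[1,0,0,0.3,0,0,0]]'
```

```text
time: 4.8
eef_pos: [0.5226, 0.138, 0.1544]
tcp_rot: [-0.104, 0.995, 0.0, -0.002]
contact_force: [0.0, -0.4, -0.6]
opening: -0.001
time: 5.3
eef_pos: [0.5242, 0.1381, 0.1421]
tcp_rot: [-0.104, 0.995, -0.0, 0.0]
contact_force: [0.8, -0.5, 0.1]
opening: -0.004
```

Run:
```python
from h import *
c=snap('side','side3.png'); s=get_state();print(s['eef_pos'],s['contact_force'])
cv2.imwrite('pics/s3c.png',cv2.resize(c['color'][100:240,200:360,::-1],None,fx=4,fy=4))
c=snap('wrist','wrist3.png')
```

```text
[0.52376106 0.13808    0.14145846] [-0.38640904  1.26350372 -0.83914952]
```

View pics/s3c.png

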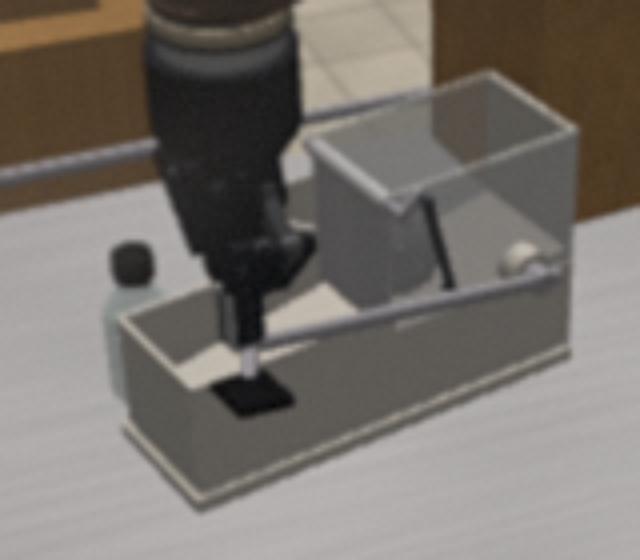

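View pics/wrist3.png

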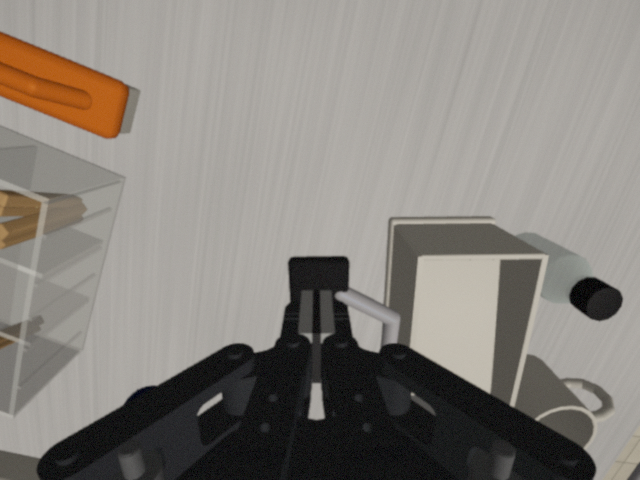

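Run:
```python
from h import *
from scipy.spatial.transform import Rotation as R
s=get_state();M=R.from_quat(s['tcp_rot']).as_matrix();print(s['eef_pos'])
cs={n:read_camera(n) for n in('wrist','side','scene')}
cv2.imwrite('pics/sc3.png',cv2.resize(cs['scene']['color'][150:300,300:480,::-1],None,fx=4,fy=4))
for h in (-.03,-.01,0,.01,.017,.025):
    P=s['eef_pos']+M[:,2]*h
    a=proj(cs['side'],P)[0];b=proj(cs['scene'],P)[0]
    print(h,'wrist',proj(cs['wrist'],P)[0].round(),'side crop',((a-[200,100])*4).round(),'scene crop',((b-[300,150])*4).round())
P=np.array([.527,.142,.131]); print('pad',[proj(c,P)[0] for c in cs.values()])
for n in cs:
    r=place_of('lever_pad',n);print(n,[(a['location'],a['p']) for a in r])
```

```text
[0.5237205  0.13805023 0.14160437]
-0.03 wrist [315. 318.] side crop [242. 329.] scene crop [341. 355.]
-0.01 wrist [315. 296.] side crop [245. 360.] scene crop [338. 380.]
0 wrist [315. 287.] side crop [246. 376.] scene crop [336. 393.]
0.01 wrist [315. 279.] side crop [247. 391.] scene crop [335. 405.]
0.017 wrist [315. 274.] side crop [248. 402.] scene crop [334. 414.]
0.025 wrist [315. 268.] side crop [248. 413.] scene crop [333. 423.]
pad [array([320.53286843, 285.28386388]), array([262.60223261, 196.61815367]), array([383.9084281 , 252.96521626])]
wrist [([320.0, 291.2], 0.63)]
side [([265.7, 194.3], 0.61)]
scene [([383.0, 249.7], 0.63)]
```

View pics/sc3.png

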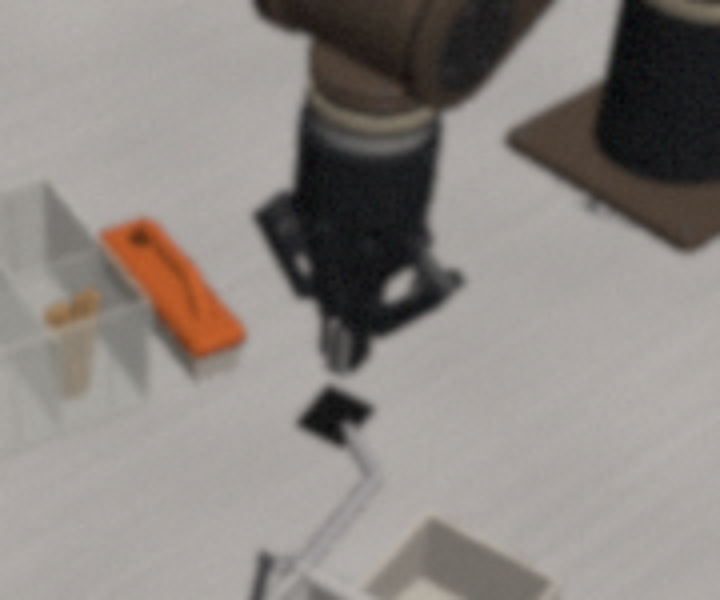

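The fingertips still hang roughly 20 mm above the pad in both views, at scene crop (345,372) against a pad at (335,415). That is higher than tip_extent implies, so I'll descend by force and vision.

```bash
python3 -m crank '[[1,0,0,0.3,0,0,0],[1,0,0,0.3,0,0,0],[1,0,0,0.3,0,0,0],[1,0,0,0.3,0,0,0],[1,0,0,0.2,0,0,0]]'
python3 - <<'E'
from h import *
s=get_state();print(s['eef_pos'],s['contact_force'])
ims=[]
for n,(x,y) in {'side':(200,110),'scene':(310,180)}.items():
    c=read_camera(n); ims.append(cv2.resize(c['color'][y:y+120,x:x+130,::-1],None,fx=3,fy=3))
cv2.imwrite('pics/p4.png',np.hstack(ims)); print(get_state()['contact_force'],get_state()['time'])
E
```

```text
time: 6.2
eef_pos: [0.5238, 0.1381, 0.1275]
tcp_rot: [-0.104, 0.995, 0.0, -0.0]
contact_force: [-0.5, 0.6, 0.2]
opening: 0.002
[0.52376161 0.13805022 0.12750396] [-0.48987433  0.56411674  0.16492842]
[-0.47254963  0.06902871  0.80151068] 6.3
```

View pics/p4.png

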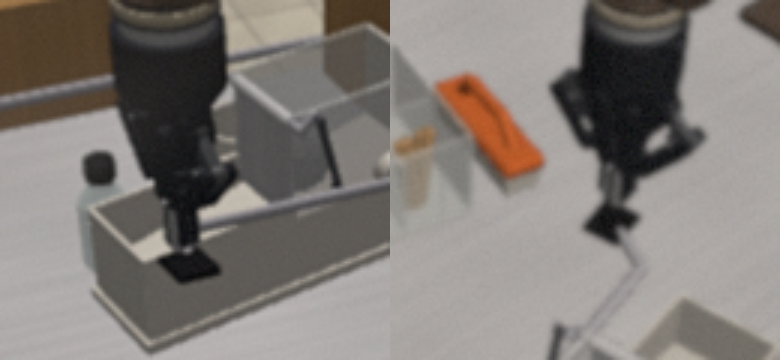

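```bash
python3 -m crank '[[1,0,-0.2,0.2,0,0,0],[1,0,0,0.2,0,0,0],[1,0,0,0.2,0,0,0],[1,0,0,0.2,0,0,0],[1,0,0,0.1,0,0,0]]'
python3 - <<'E'
from h import *
ims=[]
for n,(x,y) in {'side':(200,110),'scene':(310,180)}.items():
    c=read_camera(n); ims.append(cv2.resize(c['color'][y:y+120,x:x+130,::-1],None,fx=3,fy=3))
cv2.imwrite('pics/p5.png',np.hstack(ims)); s=get_state(); print(s['contact_force'],s['time'],s['eef_pos'])
E
```

```text
time: 6.8
eef_pos: [0.5243, 0.1361, 0.1187]
tcp_rot: [-0.104, 0.995, 0.0, -0.0]
contact_force: [-0.2, 0.7, 0.1]
opening: 0.0
[-0.77340999  1.04657277 -0.09224123] 6.9 [0.5242366  0.13613082 0.11876633]
```

View pics/p5.png

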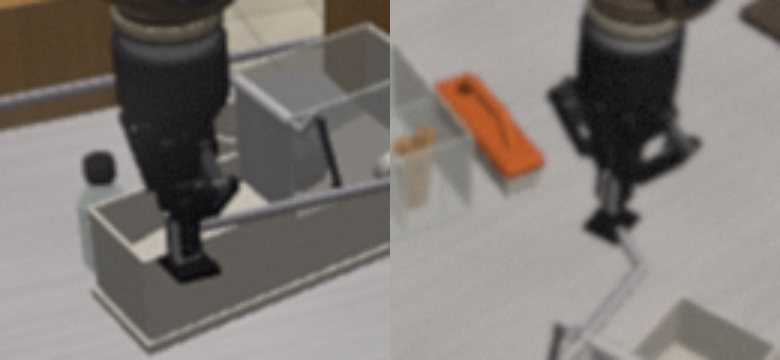

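```bash
python3 -m crank '[[1,0,0,0.2,0,0,0],[1,0,0,0.2,0,0,0],[1,0,0,0.3,0,0,0],[1,0,0,0.3,0,0,0],[1,0,0,0.4,0,0,0]]'
python3 - <<'E'
from h import *
ims=[]
for n,(x,y) in {'side':(200,110),'scene':(310,180)}.items():
    c=read_camera(n); ims.append(cv2.resize(c['color'][y:y+120,x:x+130,::-1],None,fx=3,fy=3))
cv2.imwrite('pics/p6.png',np.hstack(ims)); s=get_state(); print(s['contact_force'],s['time'],s['eef_pos'])
E
```

```text
time: 7.4
eef_pos: [0.5245, 0.1361, 0.1052]
tcp_rot: [-0.104, 0.995, -0.0, 0.0]
contact_force: [-0.8, 0.0, 2.9]
opening: -0.001
[-0.75361569 -0.19169131  1.51320163] 7.5 [0.52433553 0.13610807 0.10452772]
```

View pics/p6.png

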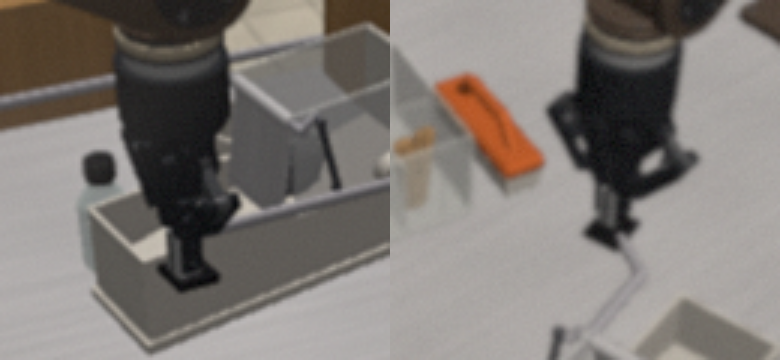

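The fingers are in contact at about 2 N, the pad has sunk around 10 mm and the lid has started to open. I'll keep pressing.

```bash
python3 -m crank '[[1,0,0,0.4,0,0,0],[1,0,0,0.5,0,0,0],[1,0,0,0.5,0,0,0],[1,0,0,0.5,0,0,0],[1,0,0,0.5,0,0,0]]'
python3 -m crank '[[1,0,0,0.5,0,0,0],[1,0,0,0.5,0,0,0],[1,0,0,0.4,0,0,0],[1,0,0,0.3,0,0,0],[1,0,0,0.3,0,0,0]]'
python3 - <<'E'
from h import *
ims=[]
for n,(x,y) in {'side':(200,110),'scene':(310,180)}.items():
    c=read_camera(n); ims.append(cv2.resize(c['color'][y:y+120,x:x+130,::-1],None,fx=3,fy=3))
cv2.imwrite('pics/p7.png',np.hstack(ims)); s=get_state(); print(s['contact_force'],s['time'],s['eef_pos'])
E
```

```text
time: 8.0
eef_pos: [0.5241, 0.1361, 0.0804]
tcp_rot: [-0.104, 0.995, -0.0, -0.0]
contact_force: [-2.8, -0.3, 2.8]
opening: 0.0
time: 8.5
eef_pos: [0.5244, 0.1361, 0.0608]
tcp_rot: [-0.104, 0.995, 0.0, -0.0]
contact_force: [-2.5, 0.1, 3.6]
opening: -0.003
[ 0.58600776 -0.1295718   0.05926   ] 8.6 [0.52446769 0.13616995 0.0605487 ]
```

View pics/p7.png

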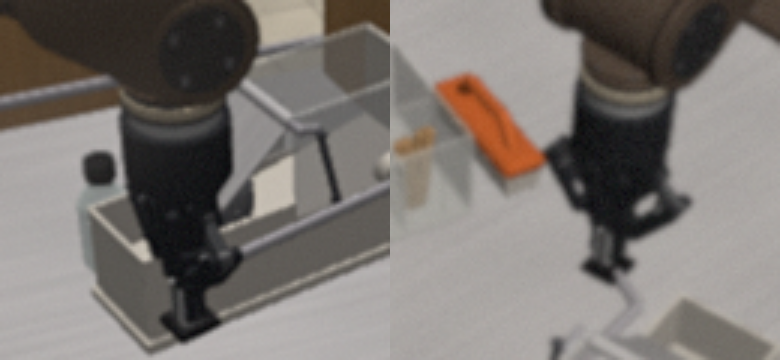

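```bash
python3 -m crank '[[1,0,0,0.3,0,0,0],[1,0,0,0.2,0,0,0],[1,0,0,0.2,0,0,0],[1,0,0,0.1,0,0,0],[1,0,0,0.1,0,0,0]]'
python3 - <<'E'
from h import *
s=get_state(); print(s['contact_force'],s['time'],s['eef_pos'],s['wrist_torque'])
ims=[]
for n,(x,y) in {'side':(200,110),'scene':(310,180)}.items():
    c=read_camera(n); ims.append(cv2.resize(c['color'][y:y+120,x:x+130,::-1],None,fx=3,fy=3))
cv2.imwrite('pics/p8.png',np.hstack(ims)); s=get_state(); print(s['contact_force'],s['time'],s['eef_pos'])
E
```

```text
time: 9.1
eef_pos: [0.5251, 0.1363, 0.0524]
tcp_rot: [-0.104, 0.995, 0.0, 0.001]
contact_force: [0.2, 1.0, 3.9]
opening: 0.0
[0.17683996 0.95238691 3.92641988] 9.1 [0.52514308 0.13629654 0.05240806] [ 0.11376529 -0.08978735  0.04127251]
[0.28844969 1.285488   4.30454383] 9.2 [0.52514492 0.13629823 0.05234584]
```

View pics/p8.png

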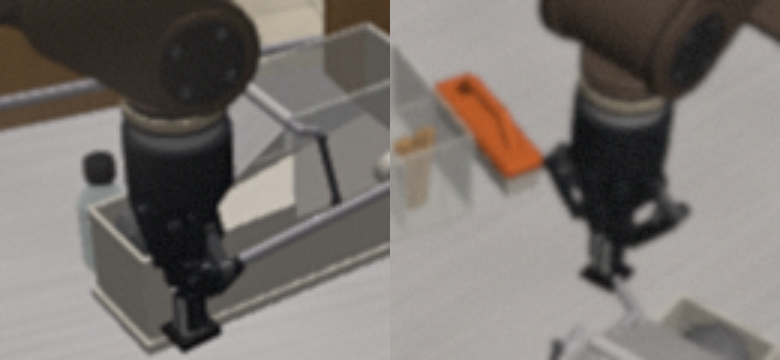

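The ball is in the tray, at scene crop (700,335). The lever's end stop hasn't shown up in the force yet, so I'll press until it does.

```bash
python3 -m crank '[[1,0,0,0.2,0,0,0],[1,0,0,0.1,0,0,0],[1,0,0,0,0,0,0]]'
```

```text
time: 9.5
eef_pos: [0.5251, 0.1362, 0.0493]
tcp_rot: [-0.104, 0.995, 0.0, 0.001]
contact_force: [1.7, 1.6, 3.6]
opening: 0.002
```

```bash
python3 -m crank '[[1,0,0,0.2,0,0,0],[1,0,0,0.1,0,0,0],[1,0,0,0,0,0,0]]'
```

```text
time: 9.8
eef_pos: [0.525, 0.1361, 0.0464]
tcp_rot: [-0.104, 0.995, -0.0, 0.001]
contact_force: [2.3, 0.8, 5.0]
opening: -0.001
```

```bash
python3 -m crank '[[1,0,0,0.2,0,0,0],[1,0,0,0.1,0,0,0],[1,0,0,0,0,0,0]]'
```

```text
time: 10.1
eef_pos: [0.5252, 0.1362, 0.0454]
tcp_rot: [-0.104, 0.995, -0.0, 0.0]
contact_force: [-3.7, 0.2, 14.6]
opening: -0.001
```

The force jumped to 14.6 N at z = 0.0454, so the lever is on its stop. I'll check the ball before releasing.

Run:
```python
from h import *
ims=[];rs=[]
for n,(x,y) in {'side':(200,110),'scene':(340,200)}.items():
    c=read_camera(n); ims.append(cv2.resize(c['color'][y:y+120,x:x+130,::-1],None,fx=3,fy=3))
    for t in ('ball_center','lid_edge'):
        r=place_of(t,n)
        if r: print(n,t,r[0])
        if r and t=='ball_center':
            o,d=ray(c,r[0]['location']); P=o+d*(.07-o[2])/d[2]; p=np.load('disp.npy'); k=np.array([[np.cos(p[2]),np.sin(p[2])],[-np.sin(p[2]),np.cos(p[2])]]); print('disp frame',k@(P[:2]-p[:2]))
cv2.imwrite('pics/p9.png',np.hstack(ims)); s=get_state(); print(s['contact_force'],s['time'],s['eef_pos'])
```

```text
side lid_edge {'location': [265.8, 219.4], 'p': 0.65}
scene ball_center {'location': [413.1, 297.8], 'p': 0.61}
disp frame [-0.11089812 -0.00894311]
scene lid_edge {'location': [415.8, 291.9], 'p': 0.82}
[-2.39634791  0.37644311 15.15107023] 10.4 [0.52518322 0.13613811 0.04542055]
```

View pics/p9.png

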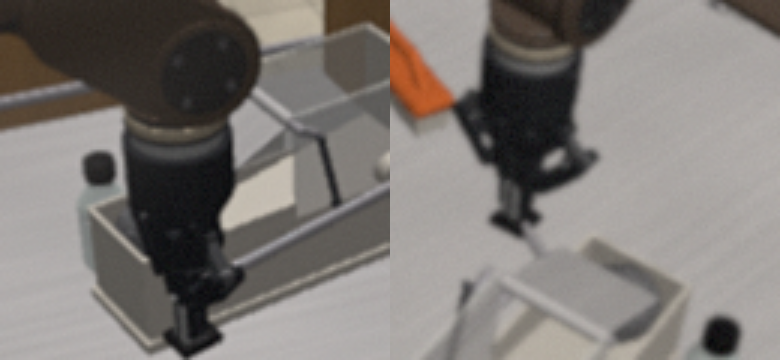

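The ball lies against the tray's front wall and the lid is fully raised. Now I'll ease the lever up slowly.

```bash
python3 -m crank '[[1,0,0,-0.15,0,0,0],[1,0,0,-0.2,0,0,0],[1,0,0,-0.2,0,0,0],[1,0,0,-0.2,0,0,0],[1,0,0,-0.2,0,0,0]]'
python3 -m crank '[[1,0,0,-0.2,0,0,0],[1,0,0,-0.2,0,0,0],[1,0,0,-0.2,0,0,0],[1,0,0,-0.2,0,0,0],[1,0,0,-0.2,0,0,0]]'
python3 -m crank '[[1,0,0,-0.2,0,0,0],[1,0,0,-0.2,0,0,0],[1,0,0,-0.2,0,0,0],[1,0,0,-0.2,0,0,0],[1,0,0,-0.2,0,0,0]]'
python3 -m crank '[[1,0,0,-0.2,0,0,0],[1,0,0,-0.2,0,0,0],[1,0,0,-0.2,0,0,0],[1,0,0,-0.2,0,0,0],[1,0,0,-0.2,0,0,0]]'
```

```text
time: 10.9
eef_pos: [0.5242, 0.136, 0.0524]
tcp_rot: [-0.104, 0.995, -0.0, -0.0]
contact_force: [1.8, -0.2, 3.0]
opening: 0.003
time: 11.4
eef_pos: [0.5238, 0.1359, 0.0623]
tcp_rot: [-0.104, 0.995, -0.0, -0.001]
contact_force: [-0.6, -1.5, 3.3]
opening: -0.001
time: 11.9
eef_pos: [0.5239, 0.1361, 0.0724]
tcp_rot: [-0.104, 0.995, 0.0, -0.001]
contact_force: [-2.1, -0.6, 3.3]
opening: -0.001
time: 12.4
eef_pos: [0.5244, 0.1363, 0.0827]
tcp_rot: [-0.104, 0.995, 0.0, -0.0]
contact_force: [-0.9, -0.7, 2.0]
opening: 0.001
```

```bash
python3 -m crank '[[1,0,0,-0.15,0,0,0],[1,0,0,-0.15,0,0,0],[1,0,0,-0.15,0,0,0],[1,0,0,-0.15,0,0,0],[1,0,0,-0.15,0,0,0]]'
python3 -m crank '[[1,0,0,-0.15,0,0,0],[1,0,0,-0.15,0,0,0],[1,0,0,-0.1,0,0,0],[1,0,0,-0.1,0,0,0],[1,0,0,-0.1,0,0,0]]'
python3 -m crank '[[1,0,0,-0.1,0,0,0],[1,0,0,-0.1,0,0,0],[1,0,0,-0.1,0,0,0],[1,0,0,-0.1,0,0,0],[1,0,0,-0.1,0,0,0]]'
python3 -m crank '[[1,0,0,-0.1,0,0,0],[1,0,0,-0.1,0,0,0],[1,0,0,-0.1,0,0,0],[1,0,0,-0.1,0,0,0],[1,0,0,-0.1,0,0,0]]'
python3 -m crank '[[1,0,0,-0.1,0,0,0],[1,0,0,-0.1,0,0,0],[1,0,0,-0.1,0,0,0],[1,0,0,-0.1,0,0,0],[1,0,0,-0.1,0,0,0]]'
```

```text
time: 12.9
eef_pos: [0.5249, 0.1363, 0.0904]
tcp_rot: [-0.104, 0.995, 0.0, 0.001]
contact_force: [0.6, 0.7, 1.4]
opening: -0.002
time: 13.4
eef_pos: [0.5247, 0.1361, 0.0962]
tcp_rot: [-0.104, 0.995, -0.0, 0.0]
contact_force: [1.4, 0.8, 1.0]
opening: -0.001
time: 13.9
eef_pos: [0.5244, 0.1361, 0.1011]
tcp_rot: [-0.104, 0.995, -0.0, -0.0]
contact_force: [1.4, 0.2, 2.3]
opening: -0.002
time: 14.4
eef_pos: [0.5244, 0.1361, 0.1061]
tcp_rot: [-0.104, 0.995, 0.0, -0.0]
contact_force: [1.2, 0.6, 2.1]
opening: 0.001
time: 14.9
eef_pos: [0.5243, 0.1362, 0.111]
tcp_rot: [-0.104, 0.995, 0.0, -0.0]
contact_force: [2.2, 0.4, 2.2]
opening: -0.001
```

```bash
python3 -m crank '[[1,0,0,-0.1,0,0,0],[1,0,0,-0.1,0,0,0],[1,0,0,-0.1,0,0,0],[1,0,0,-0.1,0,0,0],[1,0,0,-0.1,0,0,0]]'
python3 -m crank '[[1,0,0,-0.1,0,0,0],[1,0,0,-0.1,0,0,0],[1,0,0,-0.1,0,0,0],[1,0,0,-0.1,0,0,0],[1,0,0,-0.1,0,0,0]]'
python3 - <<'E'
from h import *
ims=[]
for n,(x,y) in {'side':(200,110),'scene':(340,220)}.items():
    c=read_camera(n); ims.append(cv2.resize(c['color'][y:y+120,x:x+130,::-1],None,fx=3,fy=3))
cv2.imwrite('pics/p10.png',np.hstack(ims)); s=get_state(); print(s['contact_force'],s['time'],s['eef_pos'])
E
```

```text
time: 15.4
eef_pos: [0.5238, 0.1361, 0.1156]
tcp_rot: [-0.104, 0.995, 0.0, -0.001]
contact_force: [-0.3, -0.1, 0.3]
opening: 0.001
time: 15.9
eef_pos: [0.5244, 0.1361, 0.1211]
tcp_rot: [-0.104, 0.995, -0.0, 0.0]
contact_force: [-0.4, -0.1, -0.5]
opening: -0.001
[-0.18180806  0.00819023 -0.11440135] 16.0 [0.52455776 0.13616142 0.12126996]
```

View pics/p10.png

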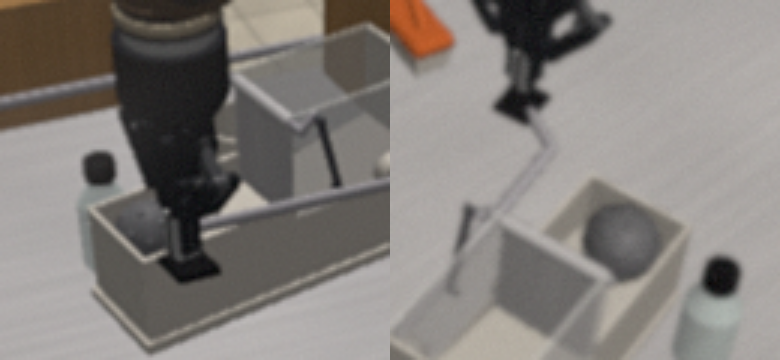

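The lid is shut, the pad is fully up with no contact force, and the ball is in the tray at scene crop (622,240). I'll move clear, straight up and then back.

```bash
python3 -m crank '[[1,0,0,-0.5,0,0,0],[1,0,0,-1.5,0,0,0],[1,0,0,-2.5,0,0,0],[1,0,0,-3,0,0,0],[1,0,0,-2.5,0,0,0]]'
python3 -m crank '[[1,0,-1,-1.5,0,0,0],[1,0,-2,0,0,0,0],[1,0,-2,0,0,0,0],[1,0,-1,0,0,0,0],[1,0,0,0,0,0,0]]'
python3 - <<'E'
from h import *
ims=[]
for n in ('side','scene'):
    c=snap(n,n+'11.png')
    for t in ['lever_pad','lid_edge','ball_center','glass_bottle','scoop_cup','brush','spray_bottle','jar']:
        r=place_of(t,n); print(n,t,[(np.round(a['location'],1),round(a['p'],2)) for a in r[:1]])
s=get_state(); print(s['contact_force'],s['time'],s['eef_pos'])
E
```

```text
time: 16.5
eef_pos: [0.525, 0.1362, 0.2241]
tcp_rot: [-0.104, 0.995, -0.0, 0.001]
contact_force: [0.5, -0.4, -0.1]
opening: 0.002
time: 17.0
eef_pos: [0.537, 0.0761, 0.236]
tcp_rot: [-0.103, 0.995, -0.0, -0.0]
contact_force: [-0.4, 0.9, 0.1]
opening: 0.002
side lever_pad [(array([263.7, 199.2]), 0.65)]
side lid_edge [(array([286.7, 177.3]), 0.9)]
side ball_center [(array([249.4, 189.2]), 0.59)]
side glass_bottle [(array([233.9, 198.2]), 0.54)]
side scoop_cup []
side brush [(array([269.3, 324.7]), 0.78)]
side spray_bottle [(array([391.5, 248.1]), 0.7)]
side jar [(array([446.5, 431.6]), 0.57)]
scene lever_pad []
scene lid_edge [(array([390. , 332.9]), 0.57)]
scene ball_center [(array([413.3, 298.1]), 0.91)]
scene glass_bottle [(array([438.1, 335.9]), 0.88)]
scene scoop_cup [(array([415.8, 392.1]), 0.78)]
scene brush [(array([344.4, 226.6]), 0.76)]
scene spray_bottle [(array([269.3, 303.9]), 0.87)]
scene jar [(array([226.5, 204.1]), 0.97)]
[-0.52832733 -0.09299749  0.96099717] 17.9 [0.5368633  0.07741798 0.23605245]
```

View pics/scene11.png

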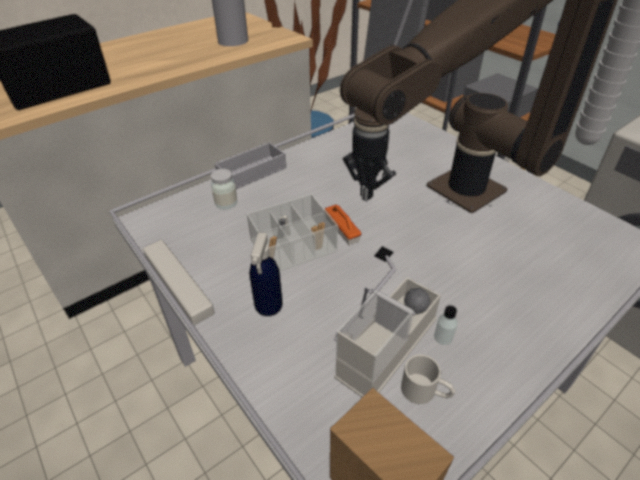

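View pics/side11.png

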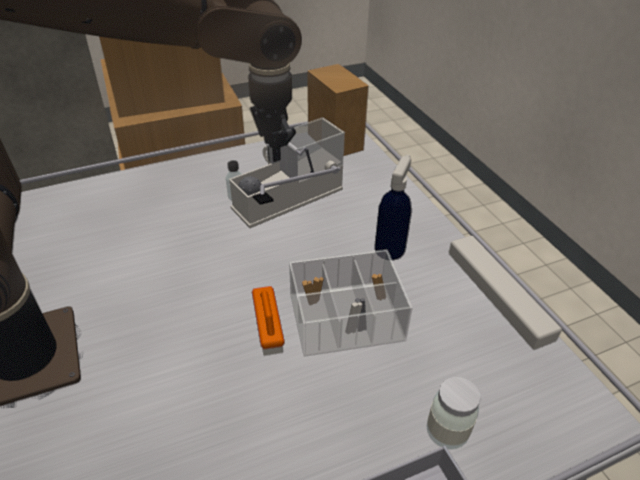

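In both views the ball is in the tray (scene (417,299)), the lid is shut and the pad is up at (383,254). The bystanders are where they were and the arm is clear, so I'm handing the job in.

```bash
python3 -c "
from plant import *
print(sign_off())"
```

```text
the job is handed in; nothing more can be done
None
```

The ball is in the tray, the lid is shut again, and I've handed the job in at about 18 s of the 35 s allowed.

- **Press:** I pushed the lever pad down with the shut fingertips until the force jumped to about 15 N at the stop. The lid swung up fully and the ball rolled out against the tray's front wall by itself.
- **Release:** I eased the lever up over about 5 s, at 10 to 20 mm/s. The fingers stayed in contact (1 to 3 N) until the force fell to zero near the top, with the lid shut. Then I moved straight up and away.
- **Last checks:** In the final pictures the pad is up, the lid hangs shut and the ball lies at the tray front. The other objects look as they did at the start, and the arm is clear of everything.

**Disagreements:**
- The fingertips met the pad well lower in the TCP reading than `tip_extent` (17 mm) predicts. I set the contact height by camera and force instead.
- In the final pictures the networks did not find the pad in the scene view or the cup in the side view. The pad is plain to see in the scene picture, and the cup was found in the scene view.

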